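# Feed the bar to the hidden saw stop and clamp it

## Task

Slide the aluminium bar along the saw bed's channel, in under the blue guard, until you feel its end come up fully against the length stop hidden inside, gently, so that the stop is not shoved out of its setting. Then press the hold-down clamp down until its pad rests on the bar, leaving the bar against the stop, and the offcut and the punch on the bed where they lie.

Things in the scene. Friction and masses are not known exactly. Their poses are not given: they have to be found in the camera images.
- saw_bed: Fixed bed of a bench cut-off saw. Origin: under its plate on the channel's centre line; y along the channel in the feed direction (to the blue guard), x away from the robot to the clamp's hinge, z up. Plate: x -50..100, y -340..240, top z = 12 mm. Two fences border the 26 mm wide channel (x -13..13): 10 mm thick, top at z = 22 mm
- guard_mouth (a point): top middle of the blue guard's mouth, in the bed's frame at x 0, y 60, z 50 mm. The guard (closed hood) covers y 60..240 to z = 80 mm; a round wheel guard and motor rise above it at y 165..241 to z = 185 mm. Inside, out of sight, stands the length stop, set somewhere at bed y 100..180 mm, differently each time: found only by feel
- bar: Aluminium bar, 24 (x) x 300 (y) x 30 (z) mm, 0.5 to 0.7 kg, loose in the channel; origin: centre of its underside, y in the feed direction. It stands 20 mm above the fences, so its bare rear (-y) end can be pushed there. It starts 70 to 215 mm short of the stop. Sliding it takes about 2 to 5 N; at the stop the resistance rises sharply
- stop_block (a joint): how far (m) the hidden stop has been shoved out of its setting: 0 as set. It is held only by friction and slips when pushed with about 16 N (on top of the bar's own drag)
- pin (a joint): light spring pin in the face of the hidden stop, sticking out 5 mm towards the bar: 0 when free, 0.005 when the bar's end is against the stop; it pushes back with less than 1 N, not enough to move the bar
- clamp (a joint): Hold-down clamp: flat steel arm 160 mm long, 20 mm wide (y), 10 mm thick, with a black end grip. Angle (rad) above level; 0 = its rubber pad just rests on the bar; starts raised at 0.45 to 0.8, stays where left (stiff hinge, 0.4 N m). Level, it reaches to bed x = -100 with its top at z = 57 mm, pad at x = 0. It can be pushed straight down from above, e.g. at x = -20
- clamp_hinge (a point): middle of the clamp's hinge, axis along the bed's y, at bed x 60, y 15, z 52 mm; the arm runs from here towards the robot, over the channel
- clamp_end (a point): middle of the clamp arm's free end, 160 mm from the hinge, at the height of the arm's top face
- offcut: short aluminium offcut, 24 x 50 x 30 mm, lying loose on the wide side of the saw bed's plate (beyond the channel as seen from the robot); a bystander
- punch: square steel centre punch, 10 x 100 x 10 mm, lying loose on the wide side of the saw bed's plate; a bystander

How it is judged:
By the outcome, as a careful person would: the job done as asked, in the order asked, and still so for the second after the job is handed in, with the robot touching nothing.
It also fails if it takes over 53 s, if anything falls off the work surface, if the arm or the gripper's body presses on something with over 40 N, if the wrist force passes 120 N, or if a joint passes its speed limit or range.

## Robot

A 6-joint arm with a two-finger parallel gripper is mounted at the origin on the work surface. World frame = base frame: x ahead of the robot, y to its left, z up, the work surface at z = 0. Lengths are in m, angles in rad, forces in N, time in s.
With the tool pointing down it reaches from about 0.35 to 0.95 m from the base axis. Payload 17.4 kg.
Tool frame: the origin (TCP) lies on the centre line of the jaws, within the pads' length; the fingertips stand 25 mm ahead of it and the grasp point (between the pads) lies 6 mm ahead of it; z points along the fingers, y is the line along which they close (so a half turn about z gives the same grasp; the last joint's range is limited). The gripper opens to 93 mm and grips with 3 to 60 N. Pads are 15 mm wide; open, the fingers measure 128 mm over their backs; the gripper's body (75 mm by 188 mm) begins 65 mm behind the grasp point.
Start: joints at [1.147, 0.116, 1.442, -0, 1.584, -0.038], TCP at [0.254, 0.625, 0.244] pointing down, gripper open.
Joint ranges: [-2.83, 2.83], [-0.83, 2.19], [0.07, 2.5], [-1.14, 4.28], [0.01, 3], [-2.97, 2.97]. Speed limits (rad/s): [1.89, 1.89, 2.22, 3.14, 3.14, 3.14].

## Interface

Orientations are given as a unit quaternion [x, y, z, w].
In Python, from bench import observe, read_camera, sign_off gives the robot as it stands.
- The arm moves only by the tool apply_moves, never from a script. Its arguments are lists of equal length, an entry for each row: "translation": the shift along the tool's x, y, z in m, a list of three; "yaw": the turn about the tool's z in rad; "gripper": the opening, from -1 (shut) to 1 (fully open). A call has 1 to 20 rows; each row is the pose to reach, as a shift and turn from the pose commanded when the call began, along the tool's axes at that moment; what a row does not reach only later rows make up. A row lasts 1/10 s, in which the tool goes at most 50 mm and 8.59 degrees, less where a joint would pass 70% of its speed; a pose out of reach is approached as far as the arm can. A call with a gripper value outside its range is refused whole. The fingers move at their own pace and stop on an object; the grip force is fixed at half the most. Time passes only in rows, so rows that repeat a pose let the fingers close. It gives the time, the measured TCP pose, the force, the opening and the grip force at its end, in the units of the state.
- observe(): the state, without advancing time (a new reading comes with each control period).
- read_camera(name): name is "scene" or "side" or "wrist"; returns a dict with "pixels" (420x560x3 uint8, red, green, blue), "depth" (420x560 float32, m along the optical axis (not along the pixel's ray), 0 where there is no reading), "fx", "fy", "cx", "cy" (pixels), "k1" (the pictures are not rectified: a ray, as slopes to the right and down, at radius r is drawn at 1 + k1 r^2 times it, then the intrinsics apply), "extrinsics" (4x4, takes a point from world to camera coordinates). Camera axes: x right, y up, looking along -z (the intrinsics and any distortion apply to the point x, -y, -z); pixel columns grow to the right and rows downward; lengths in m; the calibration is good to about 2 mm. A picture is of the moment at which its call begins.
- sign_off(): hands the job in; it is judged then, once.
The state is a dict: "time": time; "joints": joint angles; "dq": joint speeds; "tau": joint torques, N m; "ee_pos": TCP position; "eef_rot": TCP orientation; "ft_force": force on the tool from outside, world axes, zero at the start; "torque": the same for the moment, N m; "gripper_width": finger opening in m; "finger_force": force on a finger pad.
Only numpy, scipy, OpenCV 4.12 (cv2) and the standard library are available. Lean on these libraries where they do the work, as an engineer would, in place of code of your own. Each camera call takes 0.05 s, during which the arm holds its last target. There are 200 camera calls.

## Working session

There is one attempt and no reset: what is moved stays moved. The work goes in short steps, Python scripts to look and compute and a tool call to move; the robot and the scene stay as the last step left them, time stands still between calls to the robot, and variables do not carry over. Pictures are saved under pics/ and viewed, at most 10 in all, crops included, and the job is handed in when it is done.

Besides the shell and the picture viewer there is one more tool, called after "Call:" by a JSON object that holds its "api" and its "payload". apply_moves: Moves the arm, as the interface text tells. Its arguments: {"type":"object","properties":{"translation":{"type":"array"},"yaw":{"type":"array"},"gripper":{"type":"array"}},"required":["translation","yaw","gripper"]}

```bash
mkdir -p pics; cat > h.py <<'E'
import numpy as np,cv2
from bench import observe,read_camera,sign_off
def pts(c):
    h,w=c['depth'].shape;v,u=np.mgrid[:h,:w]
    a=(u-c['cx'])/c['fx'];b=(v-c['cy'])/c['fy'];x,y=a.copy(),b.copy()
    for _ in range(8):
        s=1+c['k1']*(x*x+y*y);x,y=a/s,b/s
    d=c['depth'];P=np.stack([x*d,-y*d,-d,np.ones_like(d)],-1)
    return (P@np.linalg.inv(c['extrinsics']).T)[...,:3]
E
python3 - <<'E'
from h import *
s=observe();print({k:np.round(v,3) for k,v in s.items()})
ims=[]
for n in('scene','side'):
    c=read_camera(n);np.savez('pics/'+n,P=pts(c),I=c['pixels'])
    cv2.imwrite(f'pics/{n}0.png',c['pixels'][:,:,::-1])
E
```

```text
{'time': np.float64(0.0), 'joints': array([ 1.147,  0.116,  1.442, -0.   ,  1.584, -0.038]), 'dq': array([ 0.   , -0.   , -0.001, -0.001,  0.001,  0.001]), 'tau': array([ 1.0000e-03, -7.2128e+01, -6.2259e+01,  7.8000e-02,  2.4000e-02,
       -0.0000e+00]), 'ee_pos': array([0.254, 0.625, 0.243]), 'eef_rot': array([ 0.192,  0.981, -0.001, -0.   ]), 'ft_force': array([ 0.685, -0.584,  0.899]), 'torque': array([0.01 , 0.012, 0.047]), 'finger_force': np.float64(0.0), 'gripper_width': np.float64(0.093)}
```

View pics/scene0.png

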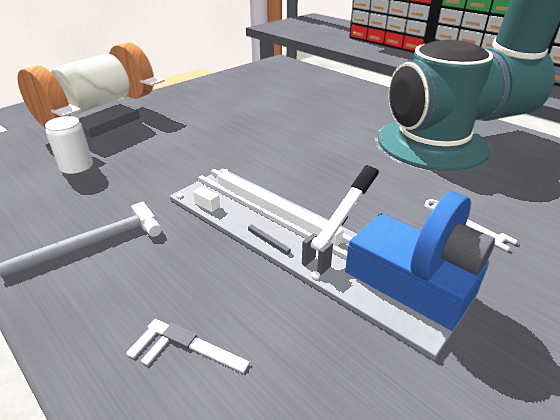

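View pics/side0.png

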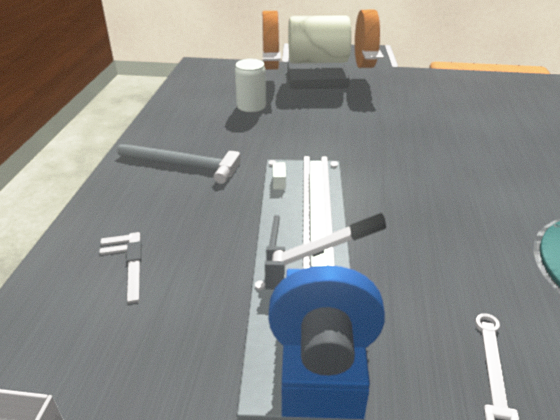

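The scene view shows the bed running diagonally: rear end at about (200,180), guard at (415,260), and the clamp arm raised, with its grip at (365,180). The side view looks down the channel from the guard end, with the bar at about (318,200) and the robot to the right.

```bash
python3 - <<'E'
from h import *
for n in('scene','side'):
    f=np.load(f'pics/{n}.npz');P=f['P'];I=f['I'].astype(int);z=P[...,2]
    blue=(I[...,2]>I[...,0]+60)&(I[...,2]>90)&(z>.03)&(z<.3)
    top=blue&(abs(z-.08)<.004)
    q=P[top];print(n,'guardtop',len(q))
    if len(q)>10:
        r=cv2.minAreaRect((q[:,:2]*1000).astype(np.float32));print(r,np.round(cv2.boxPoints(r)))
    # blue neighbourhood center
    c=np.median(P[blue],0);print(c)
    grey=abs(I[...,0]-I[...,2])<40
    near=(np.hypot(P[...,0]-c[0],P[...,1]-c[1])<.55)&(P[...,0]>.2)
    for lo,hi,nm in((.038,.046,'bar/offcut'),(.008,.015,'plate'),(.018,.0255,'fence')):
        m=(near&(z>lo)&(z<hi)&~blue).astype(np.uint8)
        k,l,st,ce=cv2.connectedComponentsWithStats(m)
        for i in range(1,k):
            if st[i,4]>60:
                q=P[l==i];r=cv2.minAreaRect((q[:,:2]*1000).astype(np.float32));print(nm,st[i],np.round(np.median(q,0),3),np.round(r[1]),round(r[2],1),np.round(cv2.boxPoints(r)).tolist())
    dk=near&(I.max(-1)<60)&(z>.08)&~blue
    k,l,st,ce=cv2.connectedComponentsWithStats(dk.astype(np.uint8))
    for i in range(1,k):
        if st[i,4]>60:q=P[l==i];print('dark',st[i],q.min(0).round(3),q.max(0).round(3))
E
```

```text
scene guardtop 3461
((483.4056396484375, 231.1105499267578), (99.33104705810547, 180.58370971679688), 4.368034839630127) [[427. 317.]
 [441. 137.]
 [540. 145.]
 [526. 325.]]
[0.5211616  0.25850777 0.08008811]
bar/offcut [ 218  171  110   59 1146] [ 0.508 -0.052  0.042] [ 27. 271.] 4.7 [[483.0, 66.0], [506.0, -205.0], [533.0, -202.0], [510.0, 68.0]]
bar/offcut [193 187  26  15 206] [ 0.589 -0.162  0.042] [26. 51.] 7.8 [[572.0, -140.0], [579.0, -191.0], [604.0, -188.0], [597.0, -137.0]]
plate [228 171 101  50 170] [ 0.462 -0.084  0.012] [  8. 276.] 5.1 [[447.0, 36.0], [471.0, -239.0], [479.0, -238.0], [455.0, 36.0]]
plate [ 170  181  285  176 8339] [0.562 0.126 0.012] [ 81. 581.] 4.9 [[494.0, 322.0], [544.0, -257.0], [625.0, -250.0], [575.0, 329.0]]
plate [ 91 223  57  22 155] [ 0.757 -0.208  0.012] [32. 96.] 64.6 [[702.0, -200.0], [789.0, -241.0], [803.0, -213.0], [716.0, -171.0]]
plate [340 226  17  12  78] [0.451 0.085 0.012] [17. 36.] 3.3 [[443.0, 99.0], [445.0, 63.0], [462.0, 64.0], [460.0, 100.0]]
plate [496 233  11  14  66] [0.266 0.284 0.009] [38. 17.] 22.8 [[245.0, 286.0], [25
[... 3518 characters left out ...]
4.] 5.2 [[477.0, -2.0], [500.0, -255.0], [510.0, -254.0], [487.0, -1.0]]
fence [269 216  10  31 188] [ 0.573 -0.001  0.021] [10. 83.] 2.2 [[567.0, 38.0], [570.0, -45.0], [580.0, -45.0], [577.0, 38.0]]
fence [327 248   6  18 101] [0.478 0.053 0.021] [ 8. 40.] 2.8 [[473.0, 72.0], [475.0, 31.0], [483.0, 32.0], [481.0, 72.0]]
fence [303 256   8  13  84] [0.513 0.068 0.021] [11. 31.] 4.7 [[506.0, 83.0], [509.0, 52.0], [520.0, 53.0], [517.0, 84.0]]
fence [  0 409  38   9 128] [0.821 0.365 0.022] [46.  2.] 0.3 [[796.0, 367.0], [796.0, 364.0], [842.0, 364.0], [842.0, 367.0]]
fence [281 409  84   8 313] [0.472 0.322 0.022] [95.  3.] 4.9 [[425.0, 319.0], [426.0, 316.0], [521.0, 324.0], [520.0, 327.0]]
```

Call:
{"api": "apply_moves", "payload": {"translation": [[-0.02, -0.024, 0], [-0.045, -0.055, 0], [-0.075, -0.091, 0], [-0.105, -0.128, 0], [-0.135, -0.164, 0], [-0.165, -0.201, 0], [-0.195, -0.237, 0], [-0.225, -0.274, 0], [-0.255, -0.311, 0], [-0.285, -0.347, 0], [-0.315, -0.384, 0], [-0.345, -0.42, 0], [-0.375, -0.457, 0], [-0.405, -0.493, 0], [-0.435, -0.53, 0], [-0.465, -0.566, 0], [-0.495, -0.603, 0], [-0.525, -0.639, 0], [-0.552, -0.672, 0], [-0.569, -0.693, 0]], "yaw": [0, -0.05, -0.1, -0.15, -0.2, -0.25, -0.3, -0.35, -0.4, -0.45, -0.474, -0.474, -0.474, -0.474, -0.474, -0.474, -0.474, -0.474, -0.474, -0.474], "gripper": [-1, -1, -1, -1, -1, -1, -1, -1, -1, -1, -1, -1, -1, -1, -1, -1, -1, -1, -1, -1]}}

```text
time: 2.1
ee_pos: [0.5205, -0.2335, 0.2429]
eef_rot: [-0.043, 0.999, 0.0, -0.0]
ft_force: [-0.3, -0.4, 0.3]
gripper_width: 0.0003
finger_force: 0.0
```

Call:
{"api": "apply_moves", "payload": {"translation": [[0, 0, 0.02], [0, 0, 0.05], [0, 0, 0.08], [0, 0, 0.1], [0, 0, 0.12], [0, 0, 0.12]], "yaw": [0, 0, 0, 0, 0, 0], "gripper": [-1, -1, -1, -1, -1, -1]}}

```text
time: 2.7
ee_pos: [0.5192, -0.2302, 0.1207]
eef_rot: [-0.044, 0.999, 0.001, -0.002]
ft_force: [0.3, 0.2, -0.1]
gripper_width: 0.0005
finger_force: 0.0
```

```bash
python3 - <<'E'
from h import *
c=read_camera('wrist');P=pts(c);z=P[...,2]
cv2.imwrite('pics/w1.png',c['pixels'][:,:,::-1])
d=np.array([-.0863,.9963]);e=np.array([.9963,.0863])
o=observe()['ee_pos']
m=(abs(z-.042)<.004)
Q=P[m][:,:2]-o[:2];f=Q@d;l=Q@e
s=abs(l)<.02
print(o,len(f));
if s.any(): print(np.percentile(f[s],[0,1,2,5,50]),np.percentile(l[s],[1,50,99]))
fo=[]
for _ in range(10):
    read_camera('wrist');fo.append(observe()['ft_force'])
print(np.mean(fo,0),np.std(fo,0))
E
```

```text
[ 0.51987905 -0.23050989  0.12268784] 8929
[0.02801829 0.02920844 0.03064698 0.03499946 0.10155559] [-0.01060126  0.00047259  0.01275155]
[-0.09932842  0.01726223  0.14934323] [0.28576336 0.31665585 0.38388504]
```

View pics/w1.png

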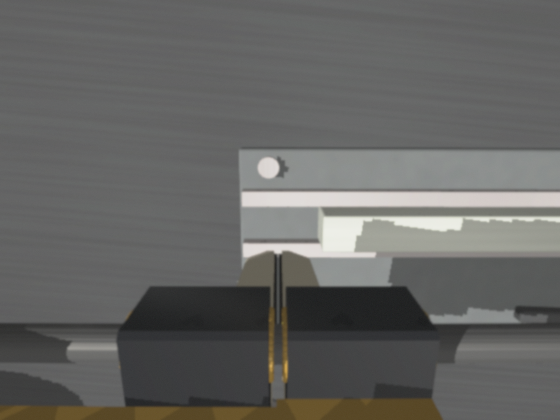

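The wrist view shows the bar's rear end at about (320,230), and the closed fingers at (280,270) are behind it and centred on the channel. I'll lower them behind the end.

Call:
{"api": "apply_moves", "payload": {"translation": [[0, 0, 0.015], [0, 0, 0.035], [0, 0, 0.055], [0, 0, 0.068], [0, 0, 0.069], [0, 0, 0.069], [0, 0.003, 0.069], [0, 0.006, 0.069], [0, 0.009, 0.069], [0, 0.012, 0.069], [0, 0.015, 0.069], [0, 0.018, 0.069], [0, 0.021, 0.069], [0, 0.024, 0.069], [0, 0.027, 0.069], [0, 0.03, 0.069]], "yaw": [0, 0, 0, 0, 0, 0, 0, 0, 0, 0, 0, 0, 0, 0, 0, 0], "gripper": [-1, -1, -1, -1, -1, -1, -1, -1, -1, -1, -1, -1, -1, -1, -1, -1]}}

```text
time: 4.85
ee_pos: [0.5179, -0.2008, 0.0549]
eef_rot: [-0.044, 0.999, -0.0, 0.0]
ft_force: [0.4, -4.3, 2.9]
gripper_width: 0.0004
finger_force: 2.7
```

```bash
cat > f.py <<'E'
from h import *
import sys
fo=[];p=[]
for _ in range(int(sys.argv[1])):
    read_camera('wrist');s=observe();fo.append(s['ft_force']);p.append(s['ee_pos'])
f=np.array(fo);d=np.array([-.0863,.9963,0])
print('t',s['time'],'F feed',(f@d).round(2),'mean',(f@d).mean().round(2),f.mean(0).round(2),'pos',np.mean(p,0).round(4),'feed pos',((np.mean(p,0)-[.4945,.0825,0])@d).round(4))
E
python3 f.py 4
```

```text
t 5.05 F feed [-3.37 -1.16 -1.42 -0.95] mean -1.73 [ 0.5  -1.69  1.46] pos [ 0.5178 -0.2006  0.0548] feed pos -0.284
```

Call:
{"api": "apply_moves", "payload": {"translation": [[0, 0.003, 0], [0, 0.007, 0], [0, 0.011, 0], [0, 0.015, 0], [0, 0.019, 0], [0, 0.023, 0], [0, 0.027, 0], [0, 0.031, 0], [0, 0.035, 0], [0, 0.039, 0], [0, 0.043, 0], [0, 0.046, 0], [0, 0.048, 0], [0, 0.05, 0]], "yaw": [0, 0, 0, 0, 0, 0, 0, 0, 0, 0, 0, 0, 0, 0], "gripper": [-1, -1, -1, -1, -1, -1, -1, -1, -1, -1, -1, -1, -1, -1]}}

```text
time: 6.45
ee_pos: [0.5134, -0.1509, 0.0546]
eef_rot: [-0.044, 0.999, 0.0, 0.0]
ft_force: [-0.4, -4.8, -0.5]
gripper_width: 0.0003
finger_force: 2.0
```

```bash
python3 - <<'E'
from h import *
o=observe()['ee_pos']
d=np.array([-.0863,.9963]);e=np.array([.9963,.0863])
print('TCP feed',(o[:2]-[.4945,.0825])@d,o)
for n in('scene','side'):
    c=read_camera(n);P=pts(c);z=P[...,2]
    cv2.imwrite(f'pics/{n}2.png',c['pixels'][:,:,::-1])
    Q=P[...,:2]-np.array([.4945,.0825]);f=Q@d;l=Q@e
    s=(abs(z-.0415)<.003)&(abs(l)<.008)&(f<.05)
    print(n,np.percentile(f[s],[0,1,3,50,100]).round(4))
E
python3 f.py 2
```

```text
TCP feed -0.23420615778231685 [ 0.51335708 -0.15094253  0.05464956]
scene [-0.2425 -0.2249 -0.2174 -0.0927  0.0375]
side [-0.2202 -0.2191 -0.2154 -0.1108  0.0145]
t 6.65 F feed [-0.16 -0.34] mean -0.25 [-0.22 -0.27 -0.  ] pos [ 0.5133 -0.1508  0.0546] feed pos -0.2341
```

Call:
{"api": "apply_moves", "payload": {"translation": [[0, 0.001, 0], [0, 0.003, 0], [0, 0.005, 0], [0, 0.007, 0], [0, 0.008, 0], [0, 0.009, 0]], "yaw": [0, 0, 0, 0, 0, 0], "gripper": [-1, -1, -1, -1, -1, -1]}}

```text
time: 7.25
ee_pos: [0.5125, -0.142, 0.0546]
eef_rot: [-0.044, 0.999, 0.0, -0.0]
ft_force: [-0.5, -3.0, -0.4]
gripper_width: 0.0006
finger_force: 1.5
```

Call:
{"api": "apply_moves", "payload": {"translation": [[0, 0.001, 0]], "yaw": [0], "gripper": [-1]}}

```text
time: 7.35
ee_pos: [0.5124, -0.141, 0.0546]
eef_rot: [-0.044, 0.999, 0.0, -0.0]
ft_force: [0.6, -2.9, -1.4]
gripper_width: 0.0003
finger_force: 1.5
```

Call:
{"api": "apply_moves", "payload": {"translation": [[0, 0.001, 0]], "yaw": [0], "gripper": [-1]}}

```text
time: 7.45
ee_pos: [0.5123, -0.1401, 0.0546]
eef_rot: [-0.044, 0.999, 0.0, -0.0]
ft_force: [0.1, -3.3, -1.0]
gripper_width: 0.0009
finger_force: 1.4
```

Call:
{"api": "apply_moves", "payload": {"translation": [[0, 0.001, 0]], "yaw": [0], "gripper": [-1]}}

```text
time: 7.55
ee_pos: [0.5123, -0.1391, 0.0546]
eef_rot: [-0.044, 0.999, 0.0, -0.0]
ft_force: [0.6, -3.4, -1.6]
gripper_width: 0.0004
finger_force: 1.4
```

Call:
{"api": "apply_moves", "payload": {"translation": [[0, 0.001, 0]], "yaw": [0], "gripper": [-1]}}

```text
time: 7.65
ee_pos: [0.5122, -0.1381, 0.0546]
eef_rot: [-0.044, 0.999, 0.0, -0.0]
ft_force: [1.0, -2.6, -2.5]
gripper_width: 0.0002
finger_force: 1.4
```

```bash
cat > g.py <<'E'
from bench import observe
import numpy as np
s=observe();d=np.array([-.0863,.9963,0])
print('ff %.3f F %.2f tau %s feed %.5f'%(s['finger_force'],s['ft_force']@d,np.round(s['tau'],2),(s['ee_pos']-[.4945,.0825,0])@d))
E
python3 g.py
```

```text
ff 1.365 F -2.69 tau [ 1.190e+00 -5.056e+01 -5.717e+01  7.000e-01  4.000e-01 -5.000e-02] feed -0.22129
```

Call:
{"api": "apply_moves", "payload": {"translation": [[0, 0.001, 0]], "yaw": [0], "gripper": [-1]}}

```text
time: 7.75
ee_pos: [0.5121, -0.137, 0.0546]
eef_rot: [-0.044, 0.999, 0.0, -0.0]
ft_force: [0.4, -3.2, -1.7]
gripper_width: 0.0008
finger_force: 1.3
```

```bash
python3 g.py
```

```text
ff 1.335 F -3.26 tau [ 1.150e+00 -5.054e+01 -5.724e+01  6.900e-01  3.900e-01 -5.000e-02] feed -0.22026
```

Call:
{"api": "apply_moves", "payload": {"translation": [[0, 0.001, 0], [0, 0.002, 0]], "yaw": [0, 0], "gripper": [-1, -1]}}

```text
time: 7.95
ee_pos: [0.5119, -0.1351, 0.0546]
eef_rot: [-0.044, 0.999, 0.0, -0.0]
ft_force: [0.2, -2.2, -2.4]
gripper_width: 0.0003
finger_force: 1.3
```

```bash
python3 g.py
```

```text
ff 1.281 F -2.25 tau [ 1.100e+00 -5.050e+01 -5.736e+01  6.700e-01  3.800e-01 -5.000e-02] feed -0.21827
```

Call:
{"api": "apply_moves", "payload": {"translation": [[0, 0.001, 0], [0, 0.002, 0], [0, 0.003, 0], [0, 0.004, 0]], "yaw": [0, 0, 0, 0], "gripper": [-1, -1, -1, -1]}}

```text
time: 8.35
ee_pos: [0.5116, -0.1311, 0.0546]
eef_rot: [-0.044, 0.999, 0.0, -0.0]
ft_force: [-0.3, -2.1, -2.6]
gripper_width: 0.0006
finger_force: 1.2
```

```bash
python3 g.py
```

```text
ff 1.247 F -2.08 tau [ 1.080e+00 -5.031e+01 -5.744e+01  6.600e-01  3.700e-01 -5.000e-02] feed -0.21425
```

Call:
{"api": "apply_moves", "payload": {"translation": [[0, 0.001, 0], [0, 0.002, 0], [0, 0.003, 0], [0, 0.004, 0]], "yaw": [0, 0, 0, 0], "gripper": [-1, -1, -1, -1]}}

```text
time: 8.75
ee_pos: [0.5112, -0.1271, 0.0546]
eef_rot: [-0.044, 0.999, 0.0, -0.0]
ft_force: [0.5, -2.7, -2.2]
gripper_width: 0.0007
finger_force: 1.2
```

```bash
python3 g.py
```

```text
ff 1.249 F -2.78 tau [ 1.080e+00 -5.006e+01 -5.745e+01  6.600e-01  3.600e-01 -5.000e-02] feed -0.21029
```

Very stable baseline (finger_force 1.25), so the pin should show. I'll keep going.

Call:
{"api": "apply_moves", "payload": {"translation": [[0, 0.001, 0], [0, 0.002, 0], [0, 0.003, 0], [0, 0.004, 0]], "yaw": [0, 0, 0, 0], "gripper": [-1, -1, -1, -1]}}

```text
time: 9.15
ee_pos: [0.5109, -0.1231, 0.0547]
eef_rot: [-0.044, 0.999, -0.0, 0.0]
ft_force: [-0.3, -2.9, -1.3]
gripper_width: 0.0007
finger_force: 1.4
```

```bash
python3 g.py
```

```text
ff 1.372 F -2.87 tau [ 1.200e+00 -4.982e+01 -5.743e+01  7.300e-01  3.800e-01 -5.000e-02] feed -0.20628
```

Call:
{"api": "apply_moves", "payload": {"translation": [[0, 0.001, 0]], "yaw": [0], "gripper": [-1]}}

```text
time: 9.25
ee_pos: [0.5108, -0.1221, 0.0547]
eef_rot: [-0.044, 0.999, -0.0, 0.0]
ft_force: [0.1, -3.1, -2.3]
gripper_width: 0.0006
finger_force: 1.4
```

```bash
python3 g.py
```

```text
ff 1.424 F -3.14 tau [ 1.250e+00 -4.976e+01 -5.742e+01  7.500e-01  3.900e-01 -5.000e-02] feed -0.20529
```

Call:
{"api": "apply_moves", "payload": {"translation": [[0, 0.0005, 0]], "yaw": [0], "gripper": [-1]}}

```text
time: 9.35
ee_pos: [0.5108, -0.1216, 0.0547]
eef_rot: [-0.044, 0.999, -0.0, 0.0]
ft_force: [0.8, -3.0, -1.8]
gripper_width: 0.0004
finger_force: 1.4
```

```bash
python3 g.py
```

```text
ff 1.439 F -3.09 tau [  1.45 -49.81 -57.38   0.77   0.4   -0.  ] feed -0.20480
```

Call:
{"api": "apply_moves", "payload": {"translation": [[0, 0.0005, 0]], "yaw": [0], "gripper": [-1]}}

```text
time: 9.45
ee_pos: [0.5107, -0.1212, 0.0547]
eef_rot: [-0.044, 0.999, -0.0, 0.0]
ft_force: [0.6, -2.2, -1.8]
gripper_width: 0.0005
finger_force: 1.5
```

```bash
python3 g.py
```

```text
ff 1.472 F -2.28 tau [ 1.460e+00 -4.978e+01 -5.738e+01  7.800e-01  4.000e-01 -2.000e-02] feed -0.20433
```

Call:
{"api": "apply_moves", "payload": {"translation": [[0, 0.0005, 0]], "yaw": [0], "gripper": [-1]}}

```text
time: 9.55
ee_pos: [0.5107, -0.1207, 0.0547]
eef_rot: [-0.044, 0.999, -0.0, -0.0]
ft_force: [0.2, -2.8, -2.2]
gripper_width: 0.0001
finger_force: 1.5
```

```bash
python3 g.py
```

```text
ff 1.502 F -2.82 tau [ 1.470e+00 -4.973e+01 -5.737e+01  8.000e-01  4.000e-01 -2.000e-02] feed -0.20385
```

Still climbing at the pin's rate, so I'll keep to 0.4–0.5 mm steps.

Call:
{"api": "apply_moves", "payload": {"translation": [[0, 0.0005, 0]], "yaw": [0], "gripper": [-1]}}

```text
time: 9.65
ee_pos: [0.5106, -0.1202, 0.0546]
eef_rot: [-0.044, 0.999, -0.0, 0.0]
ft_force: [-0.1, -3.4, -2.1]
gripper_width: 0.0004
finger_force: 1.5
```

```bash
python3 g.py
```

```text
ff 1.531 F -3.34 tau [ 1.480e+00 -4.969e+01 -5.737e+01  8.100e-01  4.100e-01 -2.000e-02] feed -0.20336
```

Call:
{"api": "apply_moves", "payload": {"translation": [[0, 0.0005, 0]], "yaw": [0], "gripper": [-1]}}

```text
time: 9.75
ee_pos: [0.5106, -0.1197, 0.0547]
eef_rot: [-0.044, 0.999, -0.0, -0.0]
ft_force: [-0.0, -2.8, -2.1]
gripper_width: 0.0003
finger_force: 1.6
```

```bash
python3 g.py
```

```text
ff 1.559 F -2.83 tau [ 1.500e+00 -4.966e+01 -5.736e+01  8.300e-01  4.200e-01 -2.000e-02] feed -0.20285
```

Call:
{"api": "apply_moves", "payload": {"translation": [[0, 0.0005, 0]], "yaw": [0], "gripper": [-1]}}

```text
time: 9.85
ee_pos: [0.5106, -0.1192, 0.0547]
eef_rot: [-0.044, 0.999, -0.0, 0.0]
ft_force: [0.7, -5.1, -1.9]
gripper_width: 0.0003
finger_force: 2.8
```

```bash
python3 g.py
```

```text
ff 2.755 F -5.18 tau [ 1.790e+00 -4.966e+01 -5.731e+01  1.060e+00  5.100e-01 -3.000e-02] feed -0.20239
```

Call:
{"api": "apply_moves", "payload": {"translation": [[0, 0.0002, 0], [0, 0.0002, 0]], "yaw": [0, 0], "gripper": [-1, -1]}}

```text
time: 10.05
ee_pos: [0.5105, -0.1192, 0.0547]
eef_rot: [-0.044, 0.999, -0.0, 0.0]
ft_force: [0.5, -5.1, -3.1]
gripper_width: 0.0004
finger_force: 2.6
```

```bash
python3 g.py
```

```text
ff 2.592 F -5.08 tau [ 2.710e+00 -4.987e+01 -5.720e+01  1.360e+00  6.300e-01  1.000e-02] feed -0.20236
```

Call:
{"api": "apply_moves", "payload": {"translation": [[0, 0.0003, 0], [0, 0.0003, 0]], "yaw": [0, 0], "gripper": [-1, -1]}}

```text
time: 10.25
ee_pos: [0.5105, -0.1192, 0.0547]
eef_rot: [-0.044, 0.999, -0.001, 0.0]
ft_force: [1.4, -7.6, -2.8]
gripper_width: 0.0002
finger_force: 3.7
```

```bash
python3 g.py
```

```text
ff 3.713 F -7.69 tau [ 3.850e+00 -4.986e+01 -5.690e+01  1.960e+00  8.200e-01  1.000e-02] feed -0.20230
```

Firmly at the stop: the force holds at 7.7 N with no advance, well under the slip force. I'll back off, rise and move above the clamp.

Call:
{"api": "apply_moves", "payload": {"translation": [[0, -0.002, 0], [0, -0.01, 0], [0, -0.025, 0], [0, -0.03, -0.01], [0, -0.03, -0.04], [0, -0.03, -0.08], [0, -0.03, -0.12], [0, -0.03, -0.16], [0, -0.03, -0.18], [0, -0.03, -0.19], [0.002, -0.01, -0.19], [0.005, 0.03, -0.19], [0.01, 0.07, -0.19], [0.013, 0.11, -0.19], [0.018, 0.15, -0.19], [0.019, 0.185, -0.19], [0.019, 0.207, -0.19], [0.019, 0.217, -0.19], [0.019, 0.217, -0.19]], "yaw": [0, 0, 0, 0, 0, 0, 0, 0, 0, 0, 0, 0, 0, 0, 0, 0, 0, 0, 0], "gripper": [-1, -1, -1, -1, -1, -1, -1, -1, -1, -1, -1, -1, -1, -1, -1, -1, -1, -1, -1]}}

```text
time: 12.15
ee_pos: [0.4724, 0.0962, 0.2442]
eef_rot: [-0.045, 0.999, -0.0, -0.0]
ft_force: [0.2, -0.1, -0.8]
gripper_width: 0.0008
finger_force: 0.0
```

```bash
python3 - <<'E'
from h import *
d=np.array([-.0863,.9963]);e=np.array([.9963,.0863])
o=observe()['ee_pos'];q=o[:2]-[.4945,.0825];print('TCP bed',q@e,q@d,o[2])
for n in('scene','side'):
    c=read_camera(n);P=pts(c);z=P[...,2]
    cv2.imwrite(f'pics/{n}3.png',c['pixels'][:,:,::-1])
    Q=P[...,:2]-np.array([.4945,.0825]);f=Q@d;l=Q@e
    s=(f>-.005)&(f<.035)&(z>.056)&(z<.2)&(l<.06)&(l>-.12)
    for a in np.arange(-.1,.06,.02):
        k=s&(abs(l-a)<.004)
        if k.sum()>3:print(n,round(a,3),k.sum(),'z',np.percentile(z[k],[5,95]).round(4),'y',np.percentile(f[k],[5,95]).round(4))
    s=(abs(z-.0415)<.003)&(abs(l)<.008)&(f<.05)
    print(n,'bar rear',np.percentile(f[s],[0,1,3,100]).round(4))
E
```

```text
TCP bed -0.02088310276215053 0.015547329728532844 0.24419690576511593
scene -0.08 53 z [0.1285 0.136 ] y [0.0036 0.0264]
scene -0.06 72 z [0.1167 0.1263] y [0.0031 0.0263]
scene -0.04 85 z [0.106  0.1158] y [0.0039 0.0255]
scene -0.02 65 z [0.0946 0.1035] y [0.0054 0.0237]
scene 0.0 71 z [0.0759 0.0926] y [0.0058 0.0235]
scene 0.02 66 z [0.073  0.0817] y [0.0057 0.0239]
scene 0.04 73 z [0.0626 0.0711] y [0.0051 0.0234]
scene bar rear [-0.1892 -0.1848 -0.1805  0.0378]
side -0.08 99 z [0.1241 0.1353] y [0.0076 0.0295]
side -0.06 107 z [0.1131 0.1252] y [0.0071 0.03  ]
side -0.04 95 z [0.1029 0.1147] y [0.0075 0.0282]
side -0.02 85 z [0.0908 0.102 ] y [0.009  0.0266]
side 0.0 94 z [0.0742 0.0915] y [0.0088 0.0272]
side 0.02 82 z [0.0693 0.0797] y [0.0093 0.0269]
side 0.04 82 z [0.0594 0.0698] y [0.0087 0.0274]
side bar rear [-0.1868 -0.1849 -0.1793  0.0137]
```

View pics/scene3.png

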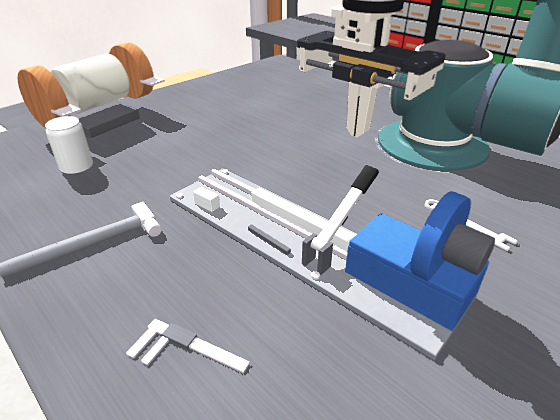

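The scene view shows the bar in under the guard, the offcut at (206,200) and punch at (268,238) undisturbed, and the gripper above the clamp arm at (340,210). Arm top at bed x = -20 is at z ≈ 0.103.

Call:
{"api": "apply_moves", "payload": {"translation": [[0, 0, 0.02], [0, 0, 0.05], [0, 0, 0.08], [0, 0, 0.1], [0, 0, 0.107], [0, 0, 0.111], [0, 0, 0.115], [0, 0, 0.119], [0, 0, 0.123], [0, 0, 0.127], [0, 0, 0.131], [0, 0, 0.135], [0, 0, 0.139], [0, 0, 0.143], [0, 0, 0.147], [0, 0, 0.15], [0, 0, 0.152], [0, 0, 0.154], [0, 0, 0.155], [0, 0, 0.156]], "yaw": [0, 0, 0, 0, 0, 0, 0, 0, 0, 0, 0, 0, 0, 0, 0, 0, 0, 0, 0, 0], "gripper": [-1, -1, -1, -1, -1, -1, -1, -1, -1, -1, -1, -1, -1, -1, -1, -1, -1, -1, -1, -1]}}

```text
time: 14.25
ee_pos: [0.4725, 0.0958, 0.0886]
eef_rot: [-0.044, 0.999, -0.0, 0.0]
ft_force: [-2.3, -0.4, 3.9]
gripper_width: 0.0005
finger_force: 1.8
```

```bash
python3 g.py
```

```text
ff 1.815 F -0.23 tau [-7.000e-02 -3.773e+01 -5.774e+01 -1.000e-02 -6.900e-01  0.000e+00] feed 0.01511
```

Call:
{"api": "apply_moves", "payload": {"translation": [[0, 0, 0.001], [0, 0, 0.002], [0, 0, 0.003], [0, 0, 0.004], [0, 0, 0.0045]], "yaw": [0, 0, 0, 0, 0], "gripper": [-1, -1, -1, -1, -1]}}

```text
time: 14.75
ee_pos: [0.4724, 0.0957, 0.0841]
eef_rot: [-0.044, 0.999, -0.0, -0.0]
ft_force: [-3.0, 0.5, 2.7]
gripper_width: 0.0007
finger_force: 1.8
```

Call:
{"api": "apply_moves", "payload": {"translation": [[0, 0, 0.0005]], "yaw": [0], "gripper": [-1]}}

```text
time: 14.85
ee_pos: [0.4725, 0.0957, 0.0836]
eef_rot: [-0.044, 0.999, -0.0, -0.0]
ft_force: [-2.8, -1.2, 4.4]
gripper_width: 0.0007
finger_force: 1.8
```

Call:
{"api": "apply_moves", "payload": {"translation": [[0, 0, 0.0005]], "yaw": [0], "gripper": [-1]}}

```text
time: 14.95
ee_pos: [0.4725, 0.0958, 0.0831]
eef_rot: [-0.044, 0.999, -0.0, -0.0]
ft_force: [-3.4, -0.3, 3.0]
gripper_width: 0.0008
finger_force: 1.9
```

Call:
{"api": "apply_moves", "payload": {"translation": [[0, 0, 0.0005]], "yaw": [0], "gripper": [-1]}}

```text
time: 15.05
ee_pos: [0.4724, 0.0958, 0.0826]
eef_rot: [-0.044, 0.999, 0.0, -0.0]
ft_force: [-3.0, -0.4, 4.2]
gripper_width: 0.0003
finger_force: 1.9
```

Call:
{"api": "apply_moves", "payload": {"translation": [[0, 0, 0.0005]], "yaw": [0], "gripper": [-1]}}

```text
time: 15.15
ee_pos: [0.4725, 0.0958, 0.0822]
eef_rot: [-0.044, 0.999, 0.0, 0.0]
ft_force: [-6.0, -1.5, 11.7]
gripper_width: 0.0004
finger_force: 5.7
```

```bash
python3 g.py
```

```text
ff 5.704 F -0.95 tau [-1.200e-01 -3.567e+01 -5.570e+01 -1.000e-02 -1.300e+00 -0.000e+00] feed 0.01512
```

Call:
{"api": "apply_moves", "payload": {"translation": [[0, 0, 0.0004], [0, 0, 0.0004]], "yaw": [0, 0], "gripper": [-1, -1]}}

```text
time: 15.35
ee_pos: [0.4725, 0.0958, 0.0822]
eef_rot: [-0.044, 0.999, -0.0, 0.0]
ft_force: [-6.6, -1.0, 10.5]
gripper_width: 0.0006
finger_force: 5.0
```

```bash
python3 g.py
```

```text
ff 4.950 F -0.41 tau [ -0.15 -35.36 -56.08   0.    -1.85  -0.  ] feed 0.01511
```

The pad is seated: the force jumped and z is no longer dropping. I'll lift straight off and check.

Call:
{"api": "apply_moves", "payload": {"translation": [[0, 0, -0.002], [0, 0, -0.01], [0, 0, -0.03], [0, 0, -0.06], [0, 0, -0.1], [0, 0, -0.13], [0, 0, -0.15], [0, 0, -0.15]], "yaw": [0, 0, 0, 0, 0, 0, 0, 0], "gripper": [-1, -1, -1, -1, -1, -1, -1, -1]}}

```text
time: 16.15
ee_pos: [0.4733, 0.0959, 0.2352]
eef_rot: [-0.044, 0.999, 0.0, 0.002]
ft_force: [0.1, 0.6, -0.6]
gripper_width: 0.0008
finger_force: 0.0
```

```bash
python3 - <<'E'
from h import *
d=np.array([-.0863,.9963]);e=np.array([.9963,.0863])
for n in('scene','side'):
    c=read_camera(n);P=pts(c);z=P[...,2]
    cv2.imwrite(f'pics/{n}4.png',c['pixels'][:,:,::-1])
    Q=P[...,:2]-np.array([.4945,.0825]);f=Q@d;l=Q@e
    for a in np.arange(-.08,.06,.04):
        k=(f>.008)&(f<.022)&(z>.045)&(z<.2)&(abs(l-a)<.006)
        if k.any():print(n,round(a,3),np.percentile(z[k],[50,95]).round(4))
    s=(abs(z-.0415)<.003)&(abs(l)<.008)&(f<.0)
    print(n,'bar rear',np.percentile(f[s],[0,1,3,100]).round(4))
E
```

```text
scene -0.08 [0.0585 0.0599]
scene -0.04 [0.0572 0.058 ]
scene 0.0 [0.0573 0.0588]
scene 0.04 [0.057  0.0581]
scene bar rear [-0.1877 -0.1857 -0.1825 -0.0057]
side -0.08 [0.0573 0.059 ]
side -0.04 [0.0562 0.058 ]
side 0.0 [0.0562 0.0574]
side 0.04 [0.0563 0.0576]
side bar rear [-0.1881 -0.1843 -0.1798 -0.0092]
```

View pics/scene4.png

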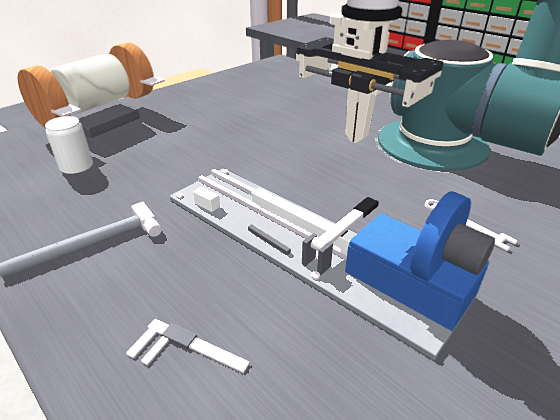

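The clamp arm (340,225) is level with its top at 57 mm. The bar's rear end hasn't moved, and the offcut (206,200) and punch (268,238) are where they were.

```bash
python3 -c "
from bench import sign_off;print(sign_off())"
```

```text
the job is handed in; nothing more can be done
None
```

I slid the bar up against the hidden stop with at most about 8 N at the wrist, pressed the clamp level with its pad on the bar, left the offcut and punch where they lay, and handed the job in at about 16 s; no verdict came back.

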